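# Pack the inspected chip trays on their stacking bases

## Task

Pack up the inspected chip trays: on the green base stack the black tray, on it the yellow tray, and close that stack with the clear cover; on the red base put the white tray of rejects and close it with the red cover. Every piece must be fully seated on the one below it. Keep the trays level and set them down gently so that no chip jumps out, and leave the glass dish and the loupe where they are.

Things in the scene. Friction and masses are not known exactly. Their poses are not given: they have to be found in the camera images.
- tray_black: Black chip tray. 76 (x) x 52 (y) mm, 70 g. Sides 13 mm high to a flat shoulder; on it a raised middle 65 x 41 x 4 mm with pockets. Hollow below: recess 71 x 47 x 4.5 mm in a 2.5 mm skirt, fits over a raised middle with 3 mm play, either way round. Seated, its origin is 8 mm above a base's origin, 13 mm above a tray's. Grip across y. Origin: centre of underside; x along the long side.
- tray_yellow: Yellow chip tray. 76 (x) x 52 (y) mm, 70 g. Sides 13 mm high to a flat shoulder; on it a raised middle 65 x 41 x 4 mm with pockets. Hollow below: recess 71 x 47 x 4.5 mm in a 2.5 mm skirt, fits over a raised middle with 3 mm play, either way round. Seated, its origin is 8 mm above a base's origin, 13 mm above a tray's. Grip across y. Origin: centre of underside; x along the long side.
- tray_white: White chip tray (rejects). 76 (x) x 52 (y) mm, 70 g. Sides 13 mm high to a flat shoulder; on it a raised middle 65 x 41 x 4 mm with pockets. Hollow below: recess 71 x 47 x 4.5 mm in a 2.5 mm skirt, fits over a raised middle with 3 mm play, either way round. Seated, its origin is 8 mm above a base's origin, 13 mm above a tray's. Grip across y. Origin: centre of underside; x along the long side.
- cover_clear: See-through cover, green sticker in the middle. Flat lid 76 (x) x 52 (y) x 11 mm, 45 g, straight sides. Hollow below: recess 71 x 47 x 4.5 mm in a 2.5 mm skirt, fits over a tray's raised middle with 3 mm play, either way round. Seated, its origin is 13 mm above the tray's origin. Grip across y. Starts right side up. Origin: centre of underside; x along the long side, z up.
- cover_red: Red cover, white sticker in the middle. Flat lid 76 (x) x 52 (y) x 11 mm, 45 g, straight sides. Hollow below: recess 71 x 47 x 4.5 mm in a 2.5 mm skirt, fits over a tray's raised middle with 3 mm play, either way round. Seated, its origin is 13 mm above the tray's origin. Grip across y. Starts right side up. Origin: centre of underside; x along the long side, z up.
- base_green: Green stacking base for good trays. Fixed on the bench. Plate 92 (x) x 68 (y) mm, flat shoulder 8 mm above the bench, on it a plain raised middle 65 x 41 x 4 mm over which a tray's recess fits with 3 mm play, long sides parallel. Yaw within 0.5 rad. Origin: centre of underside, on the bench; x along the long side, z up.
- base_red: Red stacking base for rejects; no sticker, larger than the red cover. Fixed on the bench. Plate 92 (x) x 68 (y) mm, flat shoulder 8 mm above the bench, on it a plain raised middle 65 x 41 x 4 mm over which a tray's recess fits with 3 mm play, long sides parallel. Yaw within 0.5 rad. Origin: centre of underside, on the bench; x along the long side, z up.
- dish: Round open glass dish with a few loose chips, 62 mm across, 14 mm high, loose among the trays. Not to be moved. Origin: centre of underside.
- loupe: Black eye loupe standing on the bench, 38 mm across, 36 mm high, loose among the trays. Not to be moved. Origin: centre of underside.

How it is judged:
By the outcome, as a careful person would: the job done as asked, in the order asked, and still so for the second after the job is handed in, with the robot touching nothing.
It also fails if it takes over 136 s, if anything falls off the work surface, if the arm or the gripper's body presses on something with over 40 N, if the wrist force passes 120 N, or if a joint passes its speed limit or range.

## Robot

A 6-joint arm with a two-finger parallel gripper is mounted at the origin on the work surface. World frame = base frame: x ahead of the robot, y to its left, z up, the work surface at z = 0. Lengths are in m, angles in degrees, forces in N, time in s.
With the tool pointing down it reaches from about 0.2 to 0.875 m from the base axis. Payload 3.4 kg.
Tool frame: the origin (TCP) lies midway between the tips of the shut fingers; the grasp point (between the pads) lies 19 mm behind it; z points along the fingers, y is the line along which they close (so a half turn about z gives the same grasp; the last joint's range is limited). The gripper opens to 94 mm and grips with 3 to 60 N. Pads are 16 mm wide; open, the fingers measure 119 mm over their backs; the gripper's body (75 mm by 177 mm) begins 78 mm behind the grasp point.
Start: joints at [-70.76, 15.808, 86.224, -0, 77.962, -6.933], TCP at [0.254, -0.516, 0.205] pointing down, gripper open.
Joint ranges: [-165.64, 165.64], [-43.16, 119.46], [12.63, 154.43], [-67.54, 247.53], [6.08, 155.33], [-154.97, 154.97]. Speed limits (degrees/s): [147.25, 147.25, 180, 180, 180, 180].

## Interface

Orientations are given as [roll, pitch, yaw] about the fixed x, y, z axes, in that order (R = Rz(yaw) Ry(pitch) Rx(roll)).
In Python, from rig import env gives the robot as it stands.
- The arm moves only by the tool drive_tool, never from a script. Its argument "plan" is text: rows parted by semicolons, each of 7 numbers parted by spaces: the shift along the world's x, y, z in mm, then the turn, a rotation vector about the world's x, y, z in rad, then the closure, from -1 (fully open) to 1 (shut). In form: x y z wx wy wz gripper; .... A call has exactly 5 rows; each row shifts and turns the commanded pose from where the row before left it; what a row does not reach is not made up. A row lasts 1/12 s, in which the tool goes at most 41.7 mm and 7.16 degrees, less where a joint would pass 70% of its speed; a pose out of reach is approached as far as the arm can. A call with a gripper value outside its range is refused whole. The fingers move at their own pace and stop on an object; "grip_force" is the grip in N (left out, the last holds). Time passes only in rows, so rows that do not move let the fingers close, or fill a call up. It gives the time, the measured TCP pose, the force, the opening and the grip force at its end, in the units of the state.
- env.read_state(): the state, without advancing time (a new reading comes with each control period).
- env.grab_frame(name): name is "scene" or "side" or "wrist"; returns the picture (480x640x3 uint8, red, green, blue); there is no depth.
- env.camera_model(name): a dict with "mtx" (3x3 intrinsics, pixels), "R" (3x3) and "t" (3): a world point X has camera coordinates R X + t; the wrist camera has in their place "T_tool_cam" (4x4, takes a point from camera to tool coordinates, whose origin is the TCP and whose axes are the flange's). Camera axes: x right, y down, z forward; pixel columns grow to the right and rows downward; lengths in m; the calibration is good to about 2 mm. A picture is of the moment at which its call begins: read the wrist's pose just before it. camera_model takes no time and is no camera call.
- env.close_job(): hands the job in; it is judged then, once.
The state is a dict: "time_s": time; "joints": joint angles; "qd": joint speeds; "joint_efforts": joint torques, N m; "tcp_pos": TCP position; "tool_rot": TCP orientation; "wrist_force": force on the tool from outside, world axes, zero at the start; "ft_torque": the same for the moment, N m; "finger_gap": finger opening in m; "finger_force": force on a finger pad.
Only numpy, scipy, OpenCV 4.12 (cv2) and the standard library are available. Lean on these libraries where they do the work, as an engineer would, in place of code of your own. Each camera call takes 0.05 s, during which the arm holds its last target. There are 200 camera calls.

## Working session

There is one attempt and no reset: what is moved stays moved. The work goes in short steps, Python scripts to look and compute and a tool call to move; the robot and the scene stay as the last step left them, time stands still between calls to the robot, and variables do not carry over. Pictures are saved under pics/ and viewed, at most 14 in all, crops included, and the job is handed in when it is done.

Besides the shell and the picture viewer there is one more tool, called after "Call:" as name(argument=value, ...) on one line, values as JSON. drive_tool: Moves the arm, as the interface text tells. Its arguments: {"type":"object","properties":{"plan":{"type":"string"},"grip_force":{"type":"number"}},"required":["plan"]}

```bash
ls; mkdir -p pics; python3 - <<'E'
from rig import env
import cv2,numpy as np
for n in("scene","side"):
    cv2.imwrite(f"pics/{n}0.png",env.grab_frame(n)[:,:,::-1])
    m=env.camera_model(n);print(n,np.round(m["mtx"],1).tolist(),np.round(-m["R"].T@m["t"],3),np.round(m["R"],2).tolist())
print(env.camera_model("wrist"))
s=env.read_state();print(s)
E
```

```text
pics
scene [[506.6, 0.0, 323.8], [0.0, 506.6, 242.4], [0.0, 0.0, 1.0]] [1.115 0.331 0.798] [[-0.47, 0.88, -0.01], [0.67, 0.34, -0.66], [-0.58, -0.32, -0.75]]
side [[621.0, 0.0, 312.8], [0.0, 621.0, 241.5], [0.0, 0.0, 1.0]] [0.065 1.054 1.092] [[-0.91, -0.41, 0.01], [-0.28, 0.61, -0.74], [0.3, -0.68, -0.67]]
{'mtx': array([[427.73472946,   0.        , 316.37397289],
       [  0.        , 427.73472946, 239.32840535],
       [  0.        ,   0.        ,   1.        ]]), 'T_tool_cam': array([[-4.24911810e-04, -9.71223267e-01, -2.38170494e-01,
         6.89940141e-02],
       [ 9.99999638e-01, -2.36948756e-04, -8.17823851e-04,
        -9.17023098e-04],
       [ 7.37855350e-04, -2.38170756e-01,  9.71223016e-01,
        -1.77980536e-01],
       [ 0.00000000e+00,  0.00000000e+00,  0.00000000e+00,
         1.00000000e+00]])}
{'time_s': 0.1, 'joints': array([-7.07613030e+01,  1.58443199e+01,  8.62861410e+01, -1.14163937e-03,
        7.79623179e+01, -6.93168134e+00]), 'qd': array([-0.00957293, -0.08144444, -0.15158384, -0.01423626, -0.04269817,
        0.0720022 ]), 'joint_efforts': array([ 1.47934545e-03, -4.05454481e+01, -2.37779528e+01,  7.03026820e-02,
        2.98932823e-02, -4.60361264e-05]), 'tcp_pos': array([ 0.25343235, -0.51558276,  0.20470074]), 'tool_rot': array([-1.79907765e+02, -1.00890865e-02,  2.61706093e+01]), 'wrist_force': array([ 0.4338481 , -0.37916027,  0.42748357]), 'ft_torque': array([-0.0241613 , -0.00249781, -0.04247838]), 'finger_force': 0.0, 'finger_gap': 0.09394148240501178}
```

View pics/scene0.png

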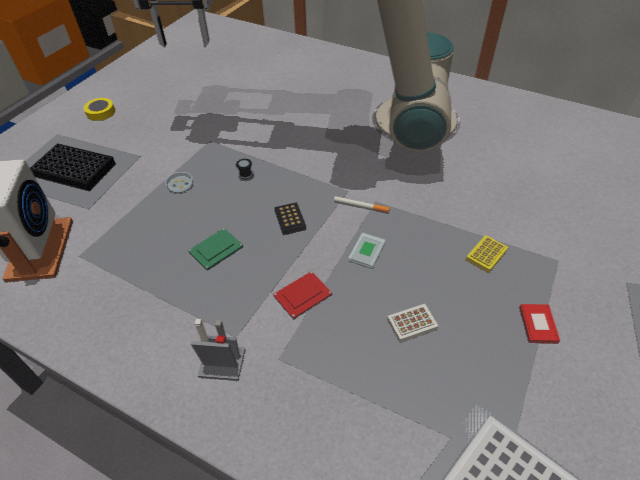

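View pics/side0.png

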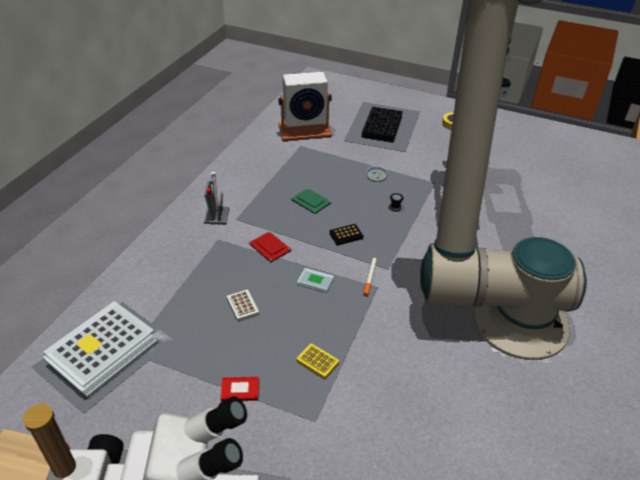

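The scene view shows the green base (216,249), red base (303,294), black tray (290,218), clear cover (367,250), yellow tray (487,253), white tray (413,322), red cover (540,323), dish (180,183) and loupe (245,168). The side view shows the same layout, with nothing stacked. I'll cast rough positions from both views first.

```bash
cat > h.py <<'E'
import numpy as np,cv2
from rig import env
from scipy.spatial.transform import Rotation as Ro
def cam(n,st=None):
    m=env.camera_model(n)
    if n!="wrist": return m["mtx"],m["R"].T,-m["R"].T@m["t"]
    Rt=Ro.from_euler("xyz",st["tool_rot"],degrees=True).as_matrix();T=m["T_tool_cam"]
    return m["mtx"],Rt@T[:3,:3],Rt@T[:3,3]+st["tcp_pos"]
def cast(c,px,z):
    K,R,o=c; px=np.atleast_2d(np.asarray(px,float)).reshape(-1,2)
    d=np.c_[px,np.ones(len(px))]@np.linalg.inv(K).T@R.T
    return o+d*((z-o[2])/d[:,2])[:,None]
def proj(c,X):
    K,R,o=c; p=(np.asarray(X)-o)@R@K.T; return p[...,:2]/p[...,2:]
def rect(P):
    (cx,cy),(w,h),a=cv2.minAreaRect((P[:,:2]*1000).astype(np.float32))
    if w<h: w,h,a=h,w,a+90
    return cx,cy,w,h,(a+90)%180-90   # centre mm, long, short, yaw of long side deg
E
python3 - <<'E'
from h import *
S={"green":((216,249),(311,201)),"red":((303,294),(270,246)),"black":((290,218),(346,234)),"clear":((367,250),(316,279)),"yellow":((487,253),(318,360)),"white":((413,322),(243,305)),"redcov":((540,323),(240,388)),"dish":((180,183),(376,174)),"loupe":((245,168),(396,202))}
for k,(a,b) in S.items():
    z=.01 if k!="loupe" else .018
    print(k,np.round(cast(cam("scene"),a,z)[0],3),np.round(cast(cam("side"),b,z)[0],3))
E
```

```text
green [ 0.625 -0.195  0.01 ] [ 0.615 -0.195  0.01 ]
red [0.64 0.02 0.01] [0.634 0.019 0.01 ]
black [ 0.478 -0.105  0.01 ] [ 0.474 -0.107  0.01 ]
clear [0.484 0.082 0.01 ] [0.479 0.078 0.01 ]
yellow [0.379 0.301 0.01 ] [0.376 0.298 0.01 ]
white [0.602 0.229 0.01 ] [0.599 0.226 0.01 ]
redcov [0.498 0.432 0.01 ] [0.494 0.43  0.01 ]
dish [ 0.498 -0.391  0.01 ] [ 0.494 -0.394  0.01 ]
loupe [ 0.391 -0.279  0.018] [ 0.395 -0.282  0.018]
```

Call:
drive_tool(plan="13 31 7 0 0 -0.03 -1;13 31 7 0 0 -0.03 -1;13 31 7 0 0 -0.03 -1;13 31 7 0 0 -0.03 -1;13 31 7 0 0 -0.03 -1")

```text
time_s: 0.52
tcp_pos: [0.3187, -0.3594, 0.2403]
tool_rot: [-179.9, 0.0, 17.5]
wrist_force: [0.0, -0.8, 0.2]
finger_gap: 0.094
finger_force: 0.0
```

Call:
drive_tool(plan="13 31 7 0 0 -0.03 -1;13 31 7 0 0 -0.03 -1;13 31 7 0 0 -0.03 -1;13 31 7 0 0 -0.03 -1;13 31 7 0 0 -0.03 -1")

```text
time_s: 0.93
tcp_pos: [0.3836, -0.2043, 0.2756]
tool_rot: [-180.0, 0.0, 8.9]
wrist_force: [0.3, -0.2, 0.1]
finger_gap: 0.094
finger_force: 0.0
```

Call:
drive_tool(plan="15 33 7 0 0 -0.03 -1;15 33 7 0 0 -0.03 -1;15 33 7 0 0 -0.03 -1;15 33 7 0 0 -0.03 -1;0 0 0 0 0 -0.03 -1")

```text
time_s: 1.35
tcp_pos: [0.446, -0.0685, 0.3045]
tool_rot: [-179.8, -0.2, 0.7]
wrist_force: [0.6, -0.2, -1.0]
finger_gap: 0.0941
finger_force: 0.0
```

```bash
cat >> h.py <<'E'
def shot(name):
    s=env.read_state(); im=env.grab_frame("wrist"); cv2.imwrite(f"pics/{name}.png",im[:,:,::-1])
    np.savez(f"pics/{name}.npz",tcp_pos=s["tcp_pos"],tool_rot=s["tool_rot"]); print(s["time_s"],s["tcp_pos"].round(4),s["tool_rot"].round(2),s["qd"].round(1))
E
python3 -c "
from h import *
shot('w1')"
```

```text
1.35 [ 0.446  -0.0685  0.3045] [-179.81   -0.2     0.7 ] [-4.4 -0.1  2.1 -5.5 -0.4 15.6]
```

View pics/w1.png

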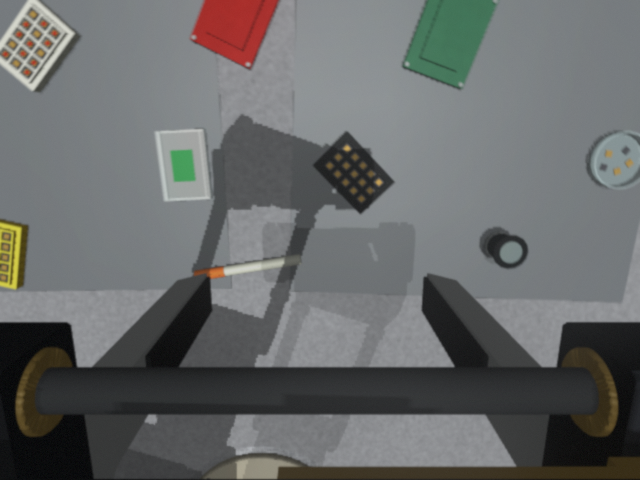

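The wrist view shows the black tray at about (353,172) with its long side near +45° yaw, and the clear cover at (183,165). Both bases are at the top, cut off by the frame. The yellow tray is at left edge and the dish and loupe are on the right. I'll move forward so both bases are in view.

Call:
drive_tool(plan="35 0 0 0 0 -0.01 -1;35 0 0 0 0 0 -1;35 0 0 0 0 0 -1;0 0 0 0 0 0 -1;0 0 0 0 0 0 -1")

```text
time_s: 1.82
tcp_pos: [0.549, -0.0749, 0.3016]
tool_rot: [-180.0, 0.2, -0.2]
wrist_force: [0.1, -0.4, -0.2]
finger_gap: 0.0943
finger_force: 0.0
```

```bash
python3 -c "
from h import *
shot('w2')"
```

```text
1.8167 [ 0.549  -0.0749  0.3016] [-179.98    0.21   -0.18] [-0.3 -2.8  2.  -0.2  1.2  0. ]
```

View pics/w2.png

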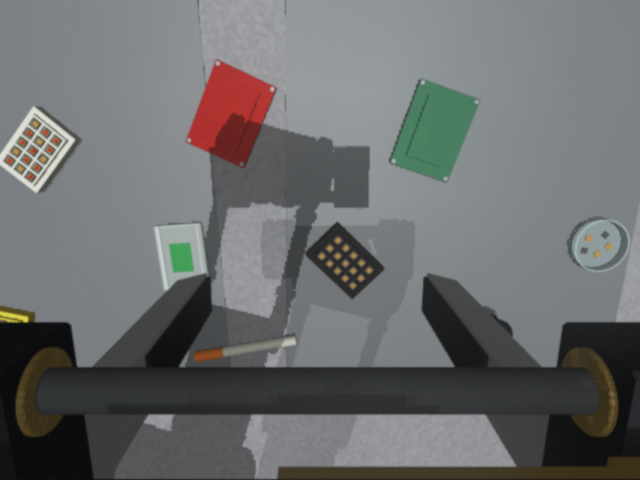

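Both bases are now fully in view: red centred near (231,114) and green near (434,130), with yaws of about -25°. The black tray is at (345,260), white at (38,150) and clear at (181,257). Next I'll fit rectangles to the masks.

```bash
cat >> h.py <<'E'
COL={"green":(lambda h,s,v:(h>60)&(h<90)&(s>90)&(v>40)),"red":(lambda h,s,v:((h<8)|(h>172))&(s>130)&(v>40)),
"black":(lambda h,s,v:(v<62)),"white":(lambda h,s,v:(v>165)),"yellow":(lambda h,s,v:(h>18)&(h<35)&(s>120)&(v>60)),"sticker":(lambda h,s,v:(v>150)&(s<60))}
def meas(name,col,seed,z,r=75):
    st=np.load(f"pics/{name}.npz");im=cv2.imread(f"pics/{name}.png")
    c=cam("wrist",st);hsv=cv2.cvtColor(im,cv2.COLOR_BGR2HSV)
    m=COL[col](*[hsv[...,i].astype(int) for i in range(3)]).astype(np.uint8)
    k=np.zeros_like(m);cv2.circle(k,seed,r,1,-1);m=cv2.morphologyEx(m*k,cv2.MORPH_OPEN,np.ones((3,3)))
    cs=max(cv2.findContours(m,cv2.RETR_EXTERNAL,cv2.CHAIN_APPROX_NONE)[0],key=cv2.contourArea)
    p=cs.reshape(-1,2); q=np.round(rect(cast(c,p,z)),1); print(name,col,q, p.min(0),p.max(0)); return q
E
python3 -c "
from h import *
meas('w2','green',(434,130),.008);meas('w2','red',(231,114),.008)
meas('w2','black',(345,260),.013,55);meas('w1','black',(353,172),.013,50)
meas('w2','white',(38,150),.013);meas('w1','white',(183,165),.011,50)
meas('w1','green',(183,165),.011)
"
```

```text
w2 green [ 619.2 -198.7   89.3   66.   -18.4] [393  82] [475 178]
w2 red [636.9  17.6  90.3  66.9 -24.6] [188  63] [273 163]
w2 black [ 476.9 -105.1   76.9   51.7   45.5] [306 224] [382 296]
w1 black [ 474.7 -105.8   75.5   51.5   45.3] [314 134] [391 211]
w2 white [601.1 227.6  76.3  52.2 -41.6] [  0 107] [ 73 191]
w1 white [480.9  80.5  75.7  50.8   3.8] [155 129] [209 200]
w1 green [481.   80.1  32.8  22.6   3.4] [171 150] [194 180]
```

The fitted sizes match the given ones, so I'll approach the black tray.

Call:
drive_tool(plan="-7.3 -3 -22 0 0 0.08 -1;-7.3 -3 -22 0 0 0.08 -1;-7.3 -3 -22 0 0 0.08 -1;-7.3 -3 -22 0 0 0.08 -1;-7.3 -3 -22 0 0 0.08 -1")

```text
time_s: 2.28
tcp_pos: [0.5098, -0.0895, 0.1931]
tool_rot: [180.0, 0.0, 22.9]
wrist_force: [0.5, -0.0, -0.0]
finger_gap: 0.0941
finger_force: 0.0
```

Call:
drive_tool(plan="-7.3 -3 -22 0 0 0.08 -1;-7.3 -3 -22 0 0 0.08 -1;-7.3 -3 -22 0 0 0.08 -1;-7.3 -3 -22 0 0 0.08 -1;-7.3 -3 -22 0 0 0.08 -1")

```text
time_s: 2.7
tcp_pos: [0.4734, -0.1044, 0.0834]
tool_rot: [180.0, 0.0, 45.8]
wrist_force: [-0.3, -0.1, -0.3]
finger_gap: 0.0938
finger_force: 0.0
```

Call:
drive_tool(plan="0 0 -10 0 0 0 -1;0 0 -10 0 0 0 -1;0 0 -10 0 0 0 -1;0 0 0 0 0 0 -1;0 0 0 0 0 0 -1", grip_force=12)

```text
time_s: 3.12
tcp_pos: [0.4742, -0.1042, 0.0538]
tool_rot: [-180.0, 0.0, 45.6]
wrist_force: [-0.5, 0.5, 0.0]
finger_gap: 0.0939
finger_force: 0.0
```

Call:
drive_tool(plan="1.5 -1 -12 0 0 0 -1;0 0 -12 0 0 0 -1;0 0 -12 0 0 0 -1;0 0 -9 0 0 0 -1;0 0 -4 0 0 0 -1")

```text
time_s: 3.53
tcp_pos: [0.4765, -0.1051, 0.0043]
tool_rot: [-180.0, 0.0, 45.6]
wrist_force: [-0.2, -0.6, 0.3]
finger_gap: 0.0945
finger_force: 0.0
```

Call:
drive_tool(plan="0 0 0 0 0 0 -0.3;0 0 0 0 0 0 -0.2;0 0 0 0 0 0 -0.1;0 0 0 0 0 0 0;0 0 0 0 0 0 0.1")

```text
time_s: 3.95
tcp_pos: [0.4775, -0.1052, 0.005]
tool_rot: [179.9, -0.0, 45.7]
wrist_force: [-0.4, 0.5, 0.9]
finger_gap: 0.0641
finger_force: 0.0
```

Call:
drive_tool(plan="0 0 0 0 0 0 0.2;0 0 0 0 0 0 0.3;0 0 0 0 0 0 0.4;0 0 0 0 0 0 0.4;0 0 0 0 0 0 0.4")

```text
time_s: 4.37
tcp_pos: [0.4773, -0.1051, 0.0047]
tool_rot: [180.0, -0.0, 45.7]
wrist_force: [0.3, 0.8, 2.4]
finger_gap: 0.0521
finger_force: 12.1
```

Call:
drive_tool(plan="0 0 2 0 0 0 0.4;0 0 5 0 0 0 0.4;0 0 10 0 0 0 0.4;0 0 14 0 0 0 0.4;2 -1 14 0 0 -0.01 0.4")

```text
time_s: 4.78
tcp_pos: [0.4781, -0.1057, 0.0497]
tool_rot: [-179.9, 0.1, 45.1]
wrist_force: [0.8, 0.0, -0.9]
finger_gap: 0.0517
finger_force: 12.1
```

Call:
drive_tool(plan="5 -3 8 0 0 -0.04 0.4;7.5 -5 4 0 0 -0.06 0.4;7.5 -5 0 0 0 -0.06 0.4;7.5 -5 0 0 0 -0.06 0.4;7.5 -5 0 0 0 -0.06 0.4")

```text
time_s: 5.2
tcp_pos: [0.5143, -0.1293, 0.0618]
tool_rot: [180.0, -0.0, 28.9]
wrist_force: [0.0, 0.0, -0.7]
finger_gap: 0.0521
finger_force: 12.1
```

Call:
drive_tool(plan="7.5 -5 0 0 0 -0.06 0.4;7.5 -5 0 0 0 -0.06 0.4;7.5 -5 0 0 0 -0.06 0.4;7.5 -5 0 0 0 -0.06 0.4;7.5 -5 0 0 0 -0.06 0.4")

```text
time_s: 5.62
tcp_pos: [0.5517, -0.1542, 0.0615]
tool_rot: [-180.0, 0.0, 11.7]
wrist_force: [-0.2, 0.2, 0.5]
finger_gap: 0.0518
finger_force: 12.1
```

Call:
drive_tool(plan="7.5 -5 0 0 0 -0.06 0.4;7.5 -5 0 0 0 -0.06 0.4;7.5 -5 0 0 0 -0.06 0.4;7.5 -5 0 0 0 -0.06 0.4;7.5 -5 0 0 0 -0.06 0.4")

```text
time_s: 6.03
tcp_pos: [0.5892, -0.1792, 0.0614]
tool_rot: [-180.0, 0.0, -5.5]
wrist_force: [-0.3, 0.1, -1.4]
finger_gap: 0.0516
finger_force: 12.1
```

Call:
drive_tool(plan="7.5 -5 0 0 0 -0.06 0.4;7 -4.5 -3 0 0 -0.06 0.4;4 -2.5 -4 0 0 -0.04 0.4;2 -1 -2 0 0 -0.01 0.4;0 0 0 0 0 0 0.4")

```text
time_s: 6.45
tcp_pos: [0.6094, -0.192, 0.0518]
tool_rot: [-180.0, 0.1, -15.1]
wrist_force: [0.6, -0.3, -0.8]
finger_gap: 0.0519
finger_force: 12.1
```

```bash
python3 -c "
from h import *
shot('w3')"
```

```text
6.45 [ 0.6094 -0.192   0.0518] [-1.7999e+02  8.0000e-02 -1.5060e+01] [ 0.2 -0.8  0.6  0.1  0.4 -0.7]
```

View pics/w3.png

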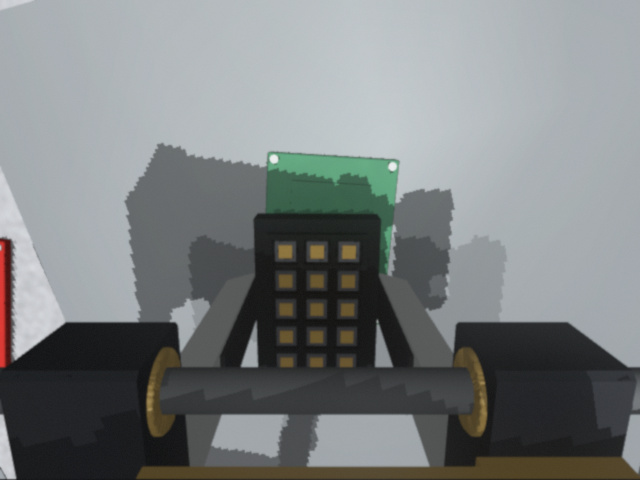

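The held tray sits square in the fingers, with its front edge between (255,214) and (380,214). The base's front edge is visible from (267,153) to (399,160). I'll work out the base centre and the tray offset from these edges.

```bash
cat >> h.py <<'E'
def edge(name,a,b,z,half):
    "centre from the front-edge corners a (left), b (right)"
    c=cam("wrist",np.load(f"pics/{name}.npz"));A,B=cast(c,[a,b],z)[:,:2]*1000
    d=(A-B);L=np.linalg.norm(d);n=np.array([d[1],-d[0]])/L
    print(name,"len",L.round(1),"centre",((A+B)/2-n*half).round(1),"yaw",np.degrees(np.arctan2(n[1],n[0])).round(1))
E
python3 -c "
from h import *
edge('w3',(267,153),(399,160),.008,46)
edge('w3',(255,214.5),(380,214.5),.060,38)
meas('w3','green',(330,190),.008)
im=cv2.imread('pics/w3.png');print(im[185,255:275].tolist()[::2],im[180,390:404].tolist()[::2])
"
```

```text
w3 len 67.4 centre [ 619.  -199.9] yaw -18.1
w3 len 50.4 centre [ 608.5 -191.3] yaw -15.1
w3 green [ 642.1 -207.3   66.1   44.    71.3] [267 153] [396 243]
[[113, 112, 107], [112, 110, 106], [113, 111, 107], [113, 111, 106], [113, 112, 107], [106, 106, 101], [79, 94, 67], [78, 99, 63], [79, 99, 63], [80, 100, 63]] [[129, 168, 100], [130, 168, 100], [129, 168, 99], [129, 155, 109], [190, 189, 180], [198, 196, 188], [197, 196, 188]]
```

Call:
drive_tool(plan="2.5 -2 0 0 0 -0.014 0.4;2.5 -2 -3 0 0 -0.014 0.4;2.5 -2 -7 0 0 -0.014 0.4;2.5 -2 -7 0 0 -0.014 0.4;0 0 -7 0 0 0 0.4")

```text
time_s: 6.92
tcp_pos: [0.6202, -0.2006, 0.0277]
tool_rot: [180.0, -0.0, -18.3]
wrist_force: [0.5, -0.0, -1.6]
finger_gap: 0.0517
finger_force: 12.1
```

Call:
drive_tool(plan="0 0 -5 0 0 0 0.4;0 0 -2 0 0 0 0.4;0 0 -1.5 0 0 0 0.4;0 0 -1.5 0 0 0 0.4;0 0 -1.5 0 0 0 0.4")

```text
time_s: 7.33
tcp_pos: [0.6198, -0.2001, 0.0171]
tool_rot: [180.0, -0.0, -18.3]
wrist_force: [-0.3, -0.5, -1.7]
finger_gap: 0.0516
finger_force: 12.1
```

Call:
drive_tool(plan="0 0 -1 0 0 0 0.4;0 0 -1 0 0 0 0.4;0 0 -1 0 0 0 0.4;0 0 -0.5 0 0 0 0.4;0 0 0 0 0 0 0.4")

```text
time_s: 7.75
tcp_pos: [0.6197, -0.2001, 0.0135]
tool_rot: [180.0, -0.0, -18.3]
wrist_force: [1.3, 0.1, -0.5]
finger_gap: 0.0519
finger_force: 12.1
```

Call:
drive_tool(plan="0 0 -0.5 0 0 0 0.4;0 0 -0.5 0 0 0 0.4;0 0 -0.3 0 0 0 0.4;0 0 0 0 0 0 0.4;0 0 0 0 0 0 0.4")

```text
time_s: 8.17
tcp_pos: [0.6197, -0.2001, 0.0128]
tool_rot: [180.0, -0.0, -18.3]
wrist_force: [-0.8, -0.3, 4.5]
finger_gap: 0.0516
finger_force: 12.1
```

Call:
drive_tool(plan="0 0 0 0 0 0 0.1;0 0 0 0 0 0 0;0 0 0 0 0 0 -0.1;0 0 0 0 0 0 -0.3;0 0 0 0 0 0 -0.6")

```text
time_s: 8.58
tcp_pos: [0.6197, -0.2001, 0.0119]
tool_rot: [180.0, -0.0, -18.3]
wrist_force: [0.9, -0.7, -0.1]
finger_gap: 0.062
finger_force: 0.0
```

Call:
drive_tool(plan="0 0 0 0 0 0 -1;0 0 4 0 0 0 -1;0 0 12 0 0 0 -1;0 0 20 0 0 0 -1;0 0 30 0 0 0 -1")

```text
time_s: 9.0
tcp_pos: [0.618, -0.1994, 0.0772]
tool_rot: [-180.0, 0.3, -18.3]
wrist_force: [0.2, -0.0, -0.0]
finger_gap: 0.0929
finger_force: 0.0
```

Call:
drive_tool(plan="-14 4 24 0 0 0 -1;-14 4 24 0 0 0 -1;-14 4 24 0 0 0 -1;-14 4 24 0 0 0 -1;-14 4 24 0 0 0 -1")

```text
time_s: 9.42
tcp_pos: [0.549, -0.1799, 0.2005]
tool_rot: [180.0, -0.1, -18.3]
wrist_force: [0.8, -0.4, 0.7]
finger_gap: 0.094
finger_force: 0.0
```

```bash
python3 -c "
from h import *
shot('w4')
c=cam('wrist',np.load('pics/w4.npz'));s=tuple(int(v) for v in proj(c,[.62,-.2,.02]));print(s)
meas('w4','black',s,.021,90);meas('w4','green',s,.008,110)"
```

```text
9.4167 [ 0.549  -0.1799  0.2005] [ 1.7999e+02 -7.0000e-02 -1.8290e+01] [ -2.8 -24.9  -5.5   0.   30.   -2.7]
(313, 127)
w4 black [ 611.2 -196.7   69.6   52.4  -19.3] [281  94] [344 182]
w4 green [ 621.5 -200.5   81.7   66.2  -18.3] [274  74] [354 175]
```

Call:
drive_tool(plan="-14 33 4 0 0 0.022 -1;-14 33 4 0 0 0.022 -1;-14 33 4 0 0 0.022 -1;-14 33 4 0 0 0.022 -1;-14 33 4 0 0 0.022 -1")

```text
time_s: 9.88
tcp_pos: [0.479, -0.0138, 0.2191]
tool_rot: [-180.0, -0.1, -12.0]
wrist_force: [1.0, 0.4, -0.0]
finger_gap: 0.0937
finger_force: 0.0
```

Call:
drive_tool(plan="-14 33 4 0 0 0.022 -1;-14 33 4 0 0 0.022 -1;-14 33 4 0 0 0.022 -1;-14 33 4 0 0 0.022 -1;-14 33 4 0 0 0.022 -1")

```text
time_s: 10.3
tcp_pos: [0.4089, 0.1514, 0.2393]
tool_rot: [-180.0, -0.1, -5.6]
wrist_force: [0.2, 0.3, -0.1]
finger_gap: 0.094
finger_force: 0.0
```

Call:
drive_tool(plan="-14 33 4 0 0 0.022 -1;-14 33 4 0 0 0.022 -1;-14 33 4 0 0 0.022 -1;-14 33 4 0 0 0.022 -1;0 0 0 0 0 0 -1")

```text
time_s: 10.72
tcp_pos: [0.3515, 0.2874, 0.2558]
tool_rot: [-179.7, -0.1, -0.2]
wrist_force: [0.7, 0.4, -0.2]
finger_gap: 0.094
finger_force: 0.0
```

```bash
python3 -c "
from h import *
shot('w5')
c=cam('wrist',np.load('pics/w5.npz'))
for k,X,z,r,co in (('yellow',[.378,.3,.013],.013,100,'yellow'),('redcov',[.497,.432,.01],.011,110,'red'),('white',[.601,.2276,.013],.013,100,'white')):
  s=tuple(int(v) for v in proj(c,X));print(k,s)
  try: meas('w5',co,s,z,r)
  except Exception as e: print(e)
"
```

```text
10.7167 [0.3515 0.2874 0.2558] [-1.797e+02 -5.000e-02 -2.300e-01] [-4.7 -0.2  1.7 -5.6 -0.  -3.6]
yellow (305, 178)
w5 yellow [378.3 300.3  75.3  51.5 -12.8] [274 135] [338 220]
redcov (161, 49)
w5 red [495.4 429.3  76.8  52.   26.4] [119   0] [208 101]
white (388, -83)
max() iterable argument is empty
```

View pics/w5.png

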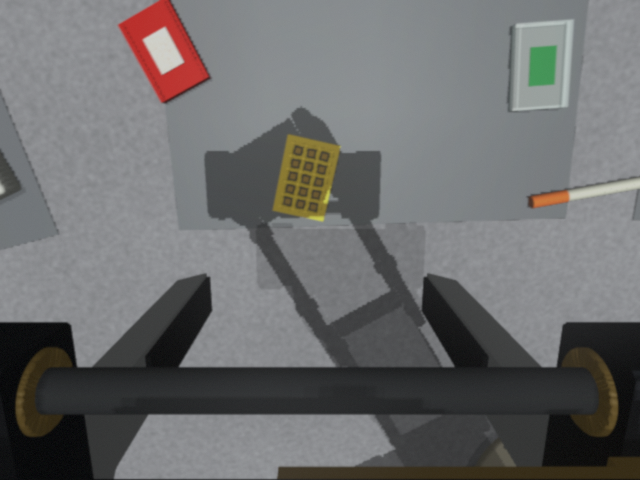

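The yellow tray is centred at (306,178) and the clear cover at (541,65). The red cover is at (165,50), touching the top of the frame. The yellow fit is clean, so I'll pick it up.

Call:
drive_tool(plan="3 1.5 -20 0 0 -0.022 -1;3 1.5 -20 0 0 -0.022 -1;3 1.5 -20 0 0 -0.022 -1;3 1.5 -20 0 0 -0.022 -1;3 1.5 -20 0 0 -0.022 -1")

```text
time_s: 11.18
tcp_pos: [0.3695, 0.2882, 0.1537]
tool_rot: [180.0, -0.1, -7.1]
wrist_force: [1.0, 0.0, -0.8]
finger_gap: 0.0938
finger_force: 0.0
```

Call:
drive_tool(plan="3 1.5 -20 0 0 -0.022 -1;3 1.5 -20 0 0 -0.022 -1;3 1.5 -20 0 0 -0.022 -1;3 1 -20 0 0 -0.022 -1;0 0 -16 0 0 -0.022 -1")

```text
time_s: 11.6
tcp_pos: [0.3818, 0.2937, 0.0572]
tool_rot: [180.0, -0.0, -13.4]
wrist_force: [-0.8, 0.3, 0.6]
finger_gap: 0.0934
finger_force: 0.0
```

Call:
drive_tool(plan="0 0 -14 0 0 0 -1;0 0 -10 0 0 0 -1;0 0 0 0 0 0 -1;0 0 0 0 0 0 -1;0 0 0 0 0 0 -1")

```text
time_s: 12.02
tcp_pos: [0.3816, 0.2946, 0.0349]
tool_rot: [-180.0, -0.1, -13.3]
wrist_force: [1.1, 0.4, 0.2]
finger_gap: 0.0938
finger_force: 0.0
```

Call:
drive_tool(plan="-1.6 2.8 -5 0 0 0.009 -1;-1.7 2.9 -7 0 0 0 -1;0 0 -9 0 0 0 -1;0 0 -6 0 0 0 -1;0 0 -3.2 0 0 0 -1")

```text
time_s: 12.43
tcp_pos: [0.3764, 0.3003, 0.0028]
tool_rot: [179.9, 0.1, -12.7]
wrist_force: [0.2, 0.2, -0.4]
finger_gap: 0.0943
finger_force: 0.0
```

Call:
drive_tool(plan="0 0 0 0 0 0 -0.3;0 0 0 0 0 0 -0.2;0 0 0 0 0 0 -0.1;0 0 0 0 0 0 0;0 0 0 0 0 0 0.1")

```text
time_s: 12.85
tcp_pos: [0.3776, 0.3008, 0.0043]
tool_rot: [-180.0, -0.0, -12.7]
wrist_force: [0.1, -0.2, 0.2]
finger_gap: 0.0646
finger_force: 0.0
```

Call:
drive_tool(plan="0 0 0 0 0 0 0.2;0 0 0 0 0 0 0.3;0 0 0 0 0 0 0.4;0 0 0 0 0 0 0.4;0 0 0 0 0 0 0.4")

```text
time_s: 13.27
tcp_pos: [0.3774, 0.3007, 0.0042]
tool_rot: [-180.0, -0.0, -12.7]
wrist_force: [0.8, -0.1, 1.6]
finger_gap: 0.0518
finger_force: 12.0
```

Call:
drive_tool(plan="0 0 2 0 0 0 0.4;0 0 5 0 0 0 0.4;0 0 10 0 0 0 0.4;0 0 14 0 0 0 0.4;0 0 14 0 0 0 0.4")

```text
time_s: 13.68
tcp_pos: [0.3769, 0.3004, 0.0494]
tool_rot: [180.0, 0.1, -12.7]
wrist_force: [0.4, 0.7, -0.9]
finger_gap: 0.052
finger_force: 12.0
```

Call:
drive_tool(plan="2.6 -5.6 12 0 0 0 0.4;5.3 -11.3 9 0 0 -0.004 0.4;7.9 -16.9 5 0 0 -0.004 0.4;10.5 -22.5 0 0 0 -0.004 0.4;10.5 -22.5 0 0 0 -0.004 0.4")

```text
time_s: 14.1
tcp_pos: [0.4145, 0.2214, 0.0758]
tool_rot: [-180.0, -0.1, -13.6]
wrist_force: [-0.1, -0.4, -1.2]
finger_gap: 0.0518
finger_force: 12.0
```

Call:
drive_tool(plan="10.5 -22.5 0 0 0 -0.004 0.4;10.5 -22.5 0 0 0 -0.004 0.4;10.5 -22.5 0 0 0 -0.004 0.4;10.5 -22.5 0 0 0 -0.004 0.4;10.5 -22.5 0 0 0 -0.004 0.4")

```text
time_s: 14.52
tcp_pos: [0.4669, 0.1082, 0.0753]
tool_rot: [-180.0, -0.0, -14.8]
wrist_force: [-1.1, 1.2, -1.7]
finger_gap: 0.0519
finger_force: 12.0
```

Call:
drive_tool(plan="10.5 -22.5 0 0 0 -0.004 0.4;10.5 -22.5 0 0 0 -0.004 0.4;10.5 -22.5 0 0 0 -0.004 0.4;10.5 -22.5 0 0 0 -0.004 0.4;10.5 -22.5 0 0 0 -0.004 0.4")

```text
time_s: 14.93
tcp_pos: [0.5193, -0.0043, 0.0752]
tool_rot: [-180.0, 0.0, -16.0]
wrist_force: [0.6, -0.2, -1.6]
finger_gap: 0.0519
finger_force: 12.0
```

Call:
drive_tool(plan="10.5 -22.5 0 0 0 -0.004 0.4;10.5 -22.5 0 0 0 -0.004 0.4;10.5 -22.5 0 0 0 -0.004 0.4;10.5 -22.5 0 0 0 -0.004 0.4;10.5 -22.5 0 0 0 -0.004 0.4")

```text
time_s: 15.35
tcp_pos: [0.5718, -0.1168, 0.0751]
tool_rot: [-180.0, 0.0, -17.1]
wrist_force: [0.5, -0.5, -0.4]
finger_gap: 0.0519
finger_force: 12.0
```

Call:
drive_tool(plan="10.5 -22.5 0 0 0 -0.004 0.4;10.5 -22.5 0 0 0 -0.004 0.4;7.9 -16.9 0 0 0 -0.004 0.4;5.3 -11.3 0 0 0 -0.004 0.4;2.6 -5.6 0 0 0 0 0.4")

```text
time_s: 15.77
tcp_pos: [0.609, -0.196, 0.0749]
tool_rot: [180.0, -0.0, -18.1]
wrist_force: [-0.1, 0.1, -0.3]
finger_gap: 0.0518
finger_force: 12.0
```

```bash
python3 -c "
from h import *
shot('w6')"
```

```text
15.7667 [ 0.609  -0.196   0.0749] [ 1.7998e+02 -2.0000e-02 -1.8080e+01] [-3.3  3.1 -5.2  0.8  3.7 -4.2]
```

View pics/w6.png

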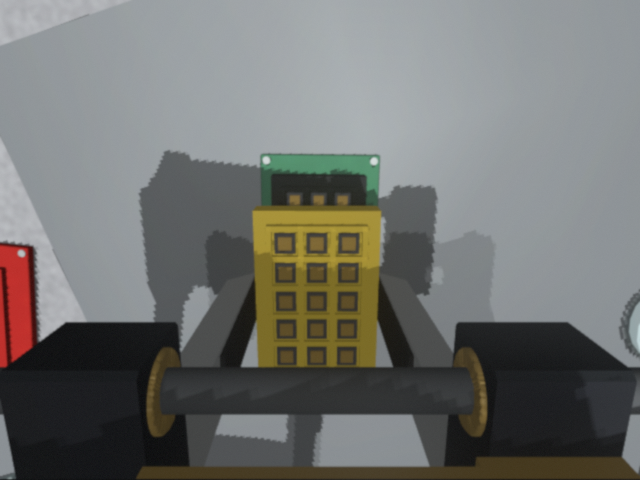

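The black tray is seated square inside the green plate, with its front edge near (271,174) to (367,175). The yellow tray is held square, with its front edge from (253,208) to (380,209).

```bash
python3 -c "
from h import *
edge('w6',(261.5,155),(380,154.5),.008,46)
im=cv2.imread('pics/w6.png');g=im.max(2)
print(g[168:185,280].tolist(),g[168:185,355].tolist(),im[185,262:280].max(1).tolist(),im[185,358:376].max(1).tolist(),im[200:216,300].max(1).tolist())
edge('w6',(271,174),(367,174.5),.021,38)
edge('w6',(253,210),(380.5,210),.0837,38)
"
```

```text
w6 len 66.6 centre [ 619.  -201.1] yaw -17.9
[131, 111, 102, 98, 84, 70, 49, 43, 44, 44, 45, 45, 45, 44, 43, 42, 44] [147, 147, 146, 143, 135, 111, 75, 51, 45, 48, 46, 48, 47, 47, 46, 44, 47] [84, 83, 87, 86, 86, 88, 87, 85, 76, 58, 46, 44, 41, 43, 41, 43, 45, 43] [46, 47, 43, 49, 55, 62, 64, 72, 98, 127, 140, 144, 145, 144, 144, 145, 144, 145] [82, 79, 76, 71, 66, 76, 95, 100, 102, 104, 121, 150, 165, 168, 168, 168]
w6 len 51.7 centre [ 617.8 -199.2] yaw -18.4
w6 len 51.1 centre [ 610.  -195.5] yaw -18.1
```

Call:
drive_tool(plan="2 -1 -2 0 0 -0.004 0.4;3 -1.5 -6 0 0 0 0.4;3 -1.5 -10 0 0 0 0.4;0 0 -10 0 0 0 0.4;0 0 -8 0 0 0 0.4")

```text
time_s: 16.23
tcp_pos: [0.6157, -0.1975, 0.0373]
tool_rot: [-180.0, 0.1, -18.2]
wrist_force: [0.3, 0.0, -0.6]
finger_gap: 0.0519
finger_force: 12.0
```

Call:
drive_tool(plan="0 0 -3 0 0 0 0.4;0 0 -2 0 0 0 0.4;0 0 -1.5 0 0 0 0.4;0 0 -1.5 0 0 0 0.4;0 0 -1.5 0 0 0 0.4")

```text
time_s: 16.65
tcp_pos: [0.6167, -0.1986, 0.0297]
tool_rot: [180.0, -0.0, -18.2]
wrist_force: [0.5, -0.2, 0.0]
finger_gap: 0.0519
finger_force: 12.0
```

Call:
drive_tool(plan="0 0 -1 0 0 0 0.4;0 0 -1 0 0 0 0.4;0 0 -0.7 0 0 0 0.4;0 0 -0.5 0 0 0 0.4;0 0 0 0 0 0 0.4")

```text
time_s: 17.07
tcp_pos: [0.6164, -0.1985, 0.0263]
tool_rot: [180.0, 0.0, -18.2]
wrist_force: [0.0, 0.2, -0.0]
finger_gap: 0.0519
finger_force: 12.0
```

Call:
drive_tool(plan="0 0 -0.5 0 0 0 0.4;0 0 -0.4 0 0 0 0.4;0 0 -0.3 0 0 0 0.4;0 0 0 0 0 0 0.4;0 0 0 0 0 0 0.4")

```text
time_s: 17.48
tcp_pos: [0.6164, -0.1985, 0.0252]
tool_rot: [180.0, -0.0, -18.2]
wrist_force: [0.2, -0.2, -0.3]
finger_gap: 0.0521
finger_force: 12.0
```

Call:
drive_tool(plan="0 0 0 0 0 0 0.1;0 0 0 0 0 0 0;0 0 0 0 0 0 -0.1;0 0 0 0 0 0 -0.3;0 0 0 0 0 0 -0.6")

```text
time_s: 17.9
tcp_pos: [0.6165, -0.1985, 0.0251]
tool_rot: [180.0, -0.0, -18.2]
wrist_force: [1.0, 0.3, 0.1]
finger_gap: 0.0616
finger_force: 0.0
```

Call:
drive_tool(plan="0 0 0 0 0 0 -1;0 0 4 0 0 0 -1;0 0 12 0 0 0 -1;0 0 20 0 0 0 -1;0 0 30 0 0 0 -1")

```text
time_s: 18.32
tcp_pos: [0.6148, -0.1978, 0.0903]
tool_rot: [-180.0, 0.3, -18.2]
wrist_force: [0.0, -0.2, 0.3]
finger_gap: 0.0927
finger_force: 0.0
```

Call:
drive_tool(plan="-9 18.6 10 0 0 0.025 -1;-9 18.6 5 0 0 0.025 -1;-9 18.6 0 0 0 0.025 -1;-9 18.6 0 0 0 0.025 -1;-9 18.6 0 0 0 0.025 -1")

```text
time_s: 18.73
tcp_pos: [0.5714, -0.1049, 0.1076]
tool_rot: [180.0, -0.1, -11.0]
wrist_force: [-0.6, -0.3, -0.2]
finger_gap: 0.0941
finger_force: 0.0
```

Call:
drive_tool(plan="-9 18.6 0 0 0 0.025 -1;-9 18.6 0 0 0 0.025 -1;-9 18.6 0 0 0 0.025 -1;-9 18.6 0 0 0 0.025 -1;-9 18.6 0 0 0 0.025 -1")

```text
time_s: 19.15
tcp_pos: [0.5264, -0.0117, 0.1073]
tool_rot: [180.0, -0.1, -3.8]
wrist_force: [-0.3, 0.8, 0.3]
finger_gap: 0.094
finger_force: 0.0
```

Call:
drive_tool(plan="-9 18.6 -10 0 0 0.025 -1;-9 18.6 -10 0 0 0.025 -1;-9 18.6 -10 0 0 0.025 -1;-9 18.6 -10 0 0 0.025 -1;-9 18.6 -10 0 0 0.025 -1")

```text
time_s: 19.57
tcp_pos: [0.4816, 0.0814, 0.0569]
tool_rot: [180.0, -0.1, 3.3]
wrist_force: [0.6, -0.4, -0.2]
finger_gap: 0.0939
finger_force: 0.0
```

Call:
drive_tool(plan="0 0 -10 0 0 0 -1;0 0 -5 0 0 0 -1;0 0 0 0 0 0 -1;0 0 0 0 0 0 -1;0 0 0 0 0 0 -1")

```text
time_s: 19.98
tcp_pos: [0.4826, 0.0801, 0.0419]
tool_rot: [180.0, -0.1, 3.2]
wrist_force: [-0.2, -0.3, -0.5]
finger_gap: 0.0936
finger_force: 0.0
```

Call:
drive_tool(plan="-1.5 0 -10 0 0 0.006 -1;0 0 -12 0 0 0 -1;0 0 -9 0 0 0 -1;0 0 -5.5 0 0 0 -1;0 0 -2.5 0 0 0 -1")

```text
time_s: 20.4
tcp_pos: [0.4798, 0.0802, 0.0016]
tool_rot: [180.0, 0.0, 3.6]
wrist_force: [0.6, 0.0, -0.0]
finger_gap: 0.0942
finger_force: 0.0
```

Call:
drive_tool(plan="0 0 0 0 0 0 -0.3;0 0 0 0 0 0 -0.2;0 0 0 0 0 0 -0.1;0 0 0 0 0 0 0;0 0 0 0 0 0 0.1")

```text
time_s: 20.82
tcp_pos: [0.4803, 0.0806, 0.0025]
tool_rot: [180.0, -0.0, 3.6]
wrist_force: [0.5, 0.5, -0.1]
finger_gap: 0.0644
finger_force: 0.0
```

Call:
drive_tool(plan="0 0 0 0 0 0 0.2;0 0 0 0 0 0 0.3;0 0 0 0 0 0 0.4;0 0 0 0 0 0 0.4;0 0 0 0 0 0 0.4")

```text
time_s: 21.23
tcp_pos: [0.48, 0.0805, 0.0023]
tool_rot: [180.0, -0.0, 3.6]
wrist_force: [-0.0, 0.1, 2.8]
finger_gap: 0.0517
finger_force: 12.0
```

Call:
drive_tool(plan="0 0 4 0 0 0 0.4;0 0 10 0 0 0 0.4;0 0 18 0 0 0 0.4;0 0 18 0 0 0 0.4;0 0 18 0 0 0 0.4")

```text
time_s: 21.65
tcp_pos: [0.4795, 0.0805, 0.0707]
tool_rot: [180.0, 0.1, 3.6]
wrist_force: [0.5, -0.2, -0.2]
finger_gap: 0.0516
finger_force: 12.0
```

Call:
drive_tool(plan="2.9 -6.3 10 0 0 -0.025 0.4;6.8 -14.7 5 0 0 -0.025 0.4;9.7 -21 0 0 0 -0.025 0.4;9.7 -21 0 0 0 -0.025 0.4;9.7 -21 0 0 0 -0.025 0.4")

```text
time_s: 22.07
tcp_pos: [0.519, -0.0042, 0.0855]
tool_rot: [180.0, -0.0, -3.6]
wrist_force: [0.9, -0.0, -0.2]
finger_gap: 0.0518
finger_force: 12.0
```

Call:
drive_tool(plan="9.7 -21 0 0 0 -0.025 0.4;9.7 -21 0 0 0 -0.025 0.4;9.7 -21 0 0 0 -0.025 0.4;9.7 -21 0 0 0 -0.025 0.4;9.7 -21 0 0 0 -0.025 0.4")

```text
time_s: 22.48
tcp_pos: [0.5674, -0.1095, 0.0851]
tool_rot: [-180.0, 0.0, -10.8]
wrist_force: [0.0, 0.5, -0.5]
finger_gap: 0.0519
finger_force: 12.0
```

Call:
drive_tool(plan="9.7 -21 0 0 0 -0.025 0.4;9.7 -21 0 0 0 -0.025 0.4;9.7 -21 0 0 0 -0.025 0.4;6.8 -14.7 0 0 0 -0.025 0.4;2.9 -6.3 0 0 0 -0.025 0.4")

```text
time_s: 22.9
tcp_pos: [0.6069, -0.1948, 0.0849]
tool_rot: [180.0, -0.1, -18.1]
wrist_force: [0.0, 0.5, -0.3]
finger_gap: 0.052
finger_force: 12.0
```

```bash
python3 -c "
from h import *
shot('w7')"
```

```text
22.9 [ 0.6069 -0.1948  0.0849] [ 1.7995e+02 -5.0000e-02 -1.8060e+01] [-3.8  3.4 -5.7  1.2  4.2 13. ]
```

View pics/w7.png

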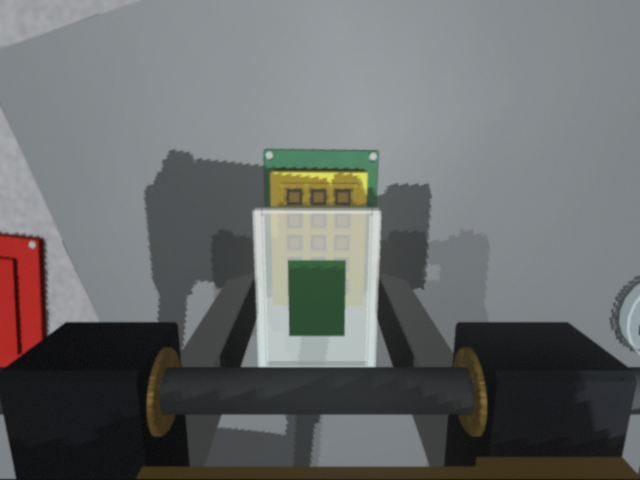

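The yellow tray lies level and square on black, with its front edge near (269,171) to (368,171). The cover's front edge runs from (253,209) to (381,209).

```bash
python3 -c "
from h import *
im=cv2.imread('pics/w7.png').astype(int)
print(im[164:180,318].tolist());print(im[182,262:276].tolist());print(im[182,362:376].tolist());print(im[203:215,300].tolist())
edge('w7',(269.5,172),(368,172),.034,38)
edge('w7',(253,209.5),(381,209.5),.0936,38)
"
```

```text
[[99, 129, 78], [100, 130, 79], [98, 128, 78], [94, 122, 76], [77, 100, 66], [50, 68, 56], [40, 69, 73], [52, 111, 115], [71, 166, 168], [90, 211, 211], [95, 221, 220], [92, 215, 215], [83, 195, 198], [77, 178, 186], [72, 167, 177], [66, 152, 165]]
[[85, 85, 81], [79, 82, 74], [67, 76, 61], [62, 77, 55], [61, 77, 52], [61, 79, 52], [62, 83, 61], [59, 94, 85], [59, 117, 123], [60, 132, 147], [58, 135, 153], [59, 137, 154], [58, 136, 153], [60, 137, 154]]
[[79, 186, 191], [90, 213, 213], [95, 221, 220], [95, 219, 217], [94, 203, 196], [94, 168, 147], [98, 138, 98], [98, 130, 79], [100, 131, 79], [100, 131, 79], [100, 130, 79], [100, 130, 80], [100, 131, 79], [99, 129, 80]]
[[59, 66, 66], [54, 72, 76], [55, 87, 92], [69, 96, 97], [95, 111, 109], [126, 136, 132], [142, 152, 148], [169, 178, 176], [196, 205, 204], [200, 207, 206], [189, 193, 192], [174, 177, 176]]
w7 len 52.3 centre [ 617.2 -198.5] yaw -18.1
w7 len 51.3 centre [ 608.1 -194.4] yaw -18.1
```

Call:
drive_tool(plan="2 -1 -4 0 0 0 0.4;3.5 -1.5 -8 0 0 0 0.4;3.5 -1.5 -10 0 0 0 0.4;0 0 -9 0 0 0 0.4;0 0 -6 0 0 0 0.4")

```text
time_s: 23.37
tcp_pos: [0.6141, -0.1953, 0.0461]
tool_rot: [-180.0, 0.2, -17.8]
wrist_force: [0.6, -0.4, -0.5]
finger_gap: 0.0519
finger_force: 12.0
```

Call:
drive_tool(plan="0 0 -3 0 0 0 0.4;0 0 -2 0 0 0 0.4;0 0 -1.5 0 0 0 0.4;0 0 -1 0 0 0 0.4;0 0 -1 0 0 0 0.4")

```text
time_s: 23.78
tcp_pos: [0.6152, -0.1966, 0.0399]
tool_rot: [180.0, -0.0, -17.9]
wrist_force: [0.1, -1.0, -0.1]
finger_gap: 0.052
finger_force: 12.0
```

Call:
drive_tool(plan="0 0 -1 0 0 0 0.4;0 0 -1 0 0 0 0.4;0 0 -0.5 0 0 0 0.4;0 0 0 0 0 0 0.4;0 0 0 0 0 0 0.4")

```text
time_s: 24.2
tcp_pos: [0.6151, -0.1965, 0.0372]
tool_rot: [180.0, -0.0, -17.9]
wrist_force: [-0.1, 0.3, -0.2]
finger_gap: 0.052
finger_force: 12.0
```

Call:
drive_tool(plan="0.5 -1.5 0 0 0 0 0.4;0 0 -0.5 0 0 0 0.4;0 0 -0.3 0 0 0 0.4;0 0 -0.2 0 0 0 0.4;0 0 0 0 0 0 0.4")

```text
time_s: 24.62
tcp_pos: [0.6156, -0.1982, 0.0363]
tool_rot: [180.0, -0.0, -17.9]
wrist_force: [-0.1, -0.9, 1.5]
finger_gap: 0.0518
finger_force: 12.0
```

Call:
drive_tool(plan="0 0 0 0 0 0 0.1;0 0 0 0 0 0 0;0 0 0 0 0 0 -0.1;0 0 0 0 0 0 -0.3;0 0 0 0 0 0 -0.6")

```text
time_s: 25.03
tcp_pos: [0.6154, -0.1978, 0.0359]
tool_rot: [-180.0, 0.0, -17.9]
wrist_force: [-0.1, 0.7, -0.1]
finger_gap: 0.0619
finger_force: 0.0
```

Call:
drive_tool(plan="0 0 0 0 0 0 -1;0 0 4 0 0 0 -1;0 0 12 0 0 0 -1;0 0 20 0 0 0 -1;0 0 30 0 0 0 -1")

```text
time_s: 25.45
tcp_pos: [0.6136, -0.197, 0.1003]
tool_rot: [-180.0, 0.3, -17.9]
wrist_force: [0.8, 0.1, 0.0]
finger_gap: 0.0929
finger_force: 0.0
```

Call:
drive_tool(plan="-14 4 24 0 0 0 -1;-14 4 24 0 0 0 -1;-14 4 24 0 0 0 -1;-14 4 24 0 0 0 -1;-14 4 24 0 0 0 -1")

```text
time_s: 25.87
tcp_pos: [0.5447, -0.1776, 0.2235]
tool_rot: [180.0, -0.0, -17.9]
wrist_force: [-0.3, -0.1, 0.4]
finger_gap: 0.0941
finger_force: 0.0
```

```bash
python3 -c "
from h import *
shot('w8')"
```

```text
25.8667 [ 0.5447 -0.1776  0.2235] [ 1.800e+02 -1.000e-02 -1.788e+01] [ -2.7 -23.8  -7.2  -0.1  30.6  -2.7]
```

Call:
drive_tool(plan="0 29 2 0 0 0 -1;0 29 2 0 0 0 -1;0 29 2 0 0 0 -1;0 29 2 0 0 0 -1;0 29 2 0 0 0 -1")

```text
time_s: 26.33
tcp_pos: [0.5454, -0.0317, 0.2322]
tool_rot: [-180.0, -0.0, -17.9]
wrist_force: [0.1, 0.3, -0.4]
finger_gap: 0.0942
finger_force: 0.0
```

Call:
drive_tool(plan="0 29 2 0 0 0 -1;0 29 2 0 0 0 -1;0 29 2 0 0 0 -1;0 29 2 0 0 0 -1;0 29 2 0 0 0 -1")

```text
time_s: 26.75
tcp_pos: [0.5454, 0.1135, 0.2422]
tool_rot: [-180.0, -0.0, -17.9]
wrist_force: [0.3, -0.4, -0.1]
finger_gap: 0.094
finger_force: 0.0
```

Call:
drive_tool(plan="0 29 2 0 0 0 -1;0 29 2 0 0 0 -1;0 29 2 0 0 0 -1;0 0 0 0 0 0 -1;0 0 0 0 0 0 -1")

```text
time_s: 27.17
tcp_pos: [0.5454, 0.2002, 0.2479]
tool_rot: [180.0, -0.0, -17.7]
wrist_force: [-1.5, 0.5, 0.9]
finger_gap: 0.0937
finger_force: 0.0
```

```bash
python3 -c "
from h import *
shot('w9')
c=cam('wrist',np.load('pics/w9.npz'))
for X,z,r,co in (([.601,.2276,.013],.013,85,'white'),([.495,.43,.01],.011,100,'red'),([.637,.018,.01],.008,95,'red')):
  s=tuple(int(v) for v in proj(c,X));print(s)
  try: meas('w9',co,s,z,r)
  except Exception as e: print(e)
a=cv2.imread('pics/w8.png');b=cv2.imread('pics/w9.png')
cv2.imwrite('pics/w89.png',np.vstack([a[20:280],b[:320]]))
"
```

```text
27.1667 [0.5454 0.2002 0.2479] [179.97  -0.   -17.73] [-2.2 -0.5  0.9 -0.9  0.2 -0.1]
(272, 159)
w9 white [623.9 226.7  41.9  24.2 -41.9] [246 111] [284 152]
(123, 317)
w9 red [508.1 433.5  56.4  50.7 -63.5] [ 80 276] [148 339]
(478, 49)
w9 red [636.8  19.3  90.3  67.1 -24.8] [433   0] [522 105]
```

View pics/w89.png

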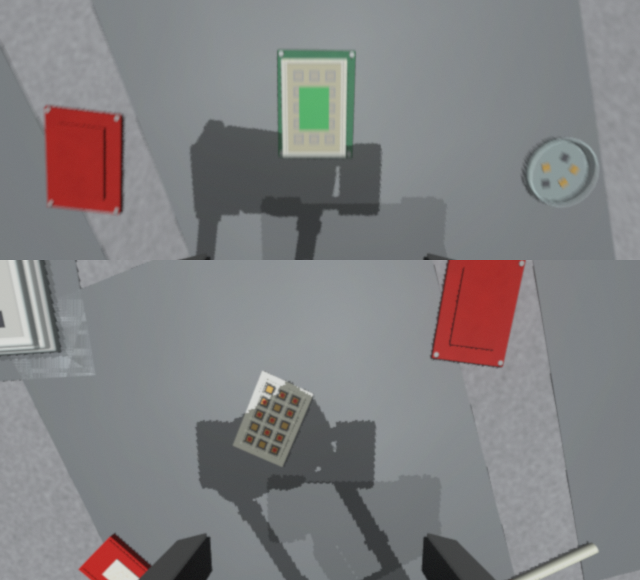

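The top crop shows the clear cover seated centrally on the green stack near (314,108), with the dish undisturbed. The bottom crop shows the white tray half in shadow, with corners at w9 (263,112), (313,135), (284,206) and (234,185). Those corners give its centre.

```bash
python3 -c "
from h import *
COL['white']=lambda h,s,v:(v>105)&((h<40)|(v>175))&((s>15)|(v>175))
meas('w9','white',(273,159),.013,62)
c=cam('wrist',np.load('pics/w9.npz'));print(np.round(rect(cast(c,[(263,112),(313,135),(284,206),(234,185)],.013)),1))
meas('w2','red',(231,114),.008)
"
```

```text
w9 white [601.6 227.5  75.3  51.9 -41.5] [234 112] [308 205]
[600.  226.4  73.9  52.  -41.7]
w2 red [636.6  17.4  90.3  66.9 -24.6] [188  63] [273 163]
```

Call:
drive_tool(plan="5.6 2.7 -20 0 0 -0.042 -1;5.6 2.7 -20 0 0 -0.042 -1;5.6 2.7 -20 0 0 -0.042 -1;5.6 2.7 -20 0 0 -0.042 -1;5.6 2.7 -20 0 0 -0.042 -1")

```text
time_s: 27.63
tcp_pos: [0.5739, 0.2107, 0.1472]
tool_rot: [180.0, -0.0, -30.2]
wrist_force: [-0.1, -0.7, 0.4]
finger_gap: 0.0937
finger_force: 0.0
```

Call:
drive_tool(plan="5.6 2.7 -20 0 0 -0.042 -1;5.6 2.7 -20 0 0 -0.042 -1;5.6 2.7 -20 0 0 -0.042 -1;5.6 2.7 -20 0 0 -0.042 -1;5.6 2.7 -20 0 0 -0.042 -1")

```text
time_s: 28.05
tcp_pos: [0.602, 0.2241, 0.0471]
tool_rot: [180.0, -0.0, -42.2]
wrist_force: [0.1, -0.1, -0.3]
finger_gap: 0.094
finger_force: 0.0
```

Call:
drive_tool(plan="0 0 -7 0 0 0 -1;0 0 -4 0 0 0 -1;0 0 0 0 0 0 -1;0 0 0 0 0 0 -1;0 0 0 0 0 0 -1")

```text
time_s: 28.47
tcp_pos: [0.6023, 0.2258, 0.0385]
tool_rot: [-179.9, -0.1, -41.9]
wrist_force: [0.5, 0.4, 0.5]
finger_gap: 0.0937
finger_force: 0.0
```

Call:
drive_tool(plan="-1 1.7 -9 0 0 0.006 -1;0 0 -10 0 0 0 -1;0 0 -8 0 0 0 -1;0 0 -5 0 0 0 -1;0 0 -2.2 0 0 0 -1")

```text
time_s: 28.88
tcp_pos: [0.5994, 0.2275, 0.0013]
tool_rot: [179.9, 0.1, -41.6]
wrist_force: [0.3, -0.5, -0.5]
finger_gap: 0.0938
finger_force: 0.0
```

Call:
drive_tool(plan="0 0 0 0 0 0 -0.3;0 0 0 0 0 0 -0.2;0 0 0 0 0 0 -0.1;0 0 0 0 0 0 0;0 0 0 0 0 0 0.1")

```text
time_s: 29.3
tcp_pos: [0.6008, 0.2278, 0.0033]
tool_rot: [-180.0, -0.0, -41.6]
wrist_force: [-0.6, 0.5, 0.4]
finger_gap: 0.0641
finger_force: 0.0
```

Call:
drive_tool(plan="0 0 0 0 0 0 0.2;0 0 0 0 0 0 0.3;0 0 0 0 0 0 0.4;0 0 0 0 0 0 0.4;0 0 0 0 0 0 0.4")

```text
time_s: 29.72
tcp_pos: [0.6007, 0.2277, 0.0031]
tool_rot: [-180.0, -0.0, -41.6]
wrist_force: [-0.3, 1.3, 0.8]
finger_gap: 0.0519
finger_force: 12.0
```

Call:
drive_tool(plan="0 0 2 0 0 0 0.4;0 0 5 0 0 0 0.4;0 0 10 0 0 0 0.4;0 0 14 0 0 0 0.4;0 0 12 0 0 0 0.4")

```text
time_s: 30.13
tcp_pos: [0.6007, 0.2277, 0.0471]
tool_rot: [-180.0, -0.0, -41.6]
wrist_force: [0.4, 0.9, -0.8]
finger_gap: 0.0519
finger_force: 12.0
```

Call:
drive_tool(plan="0.6 -4.7 6 0 0 0.02 0.4;1.4 -11 2 0 0 0.02 0.4;2 -15.8 0 0 0 0.02 0.4;2 -15.8 0 0 0 0.02 0.4;2 -15.8 0 0 0 0.02 0.4")

```text
time_s: 30.55
tcp_pos: [0.6089, 0.1642, 0.055]
tool_rot: [-180.0, -0.1, -35.8]
wrist_force: [-0.8, -0.3, -0.9]
finger_gap: 0.0521
finger_force: 12.0
```

Call:
drive_tool(plan="2 -15.8 0 0 0 0.02 0.4;2 -15.8 0 0 0 0.02 0.4;2 -15.8 0 0 0 0.02 0.4;2 -15.8 0 0 0 0.02 0.4;2 -15.8 0 0 0 0.02 0.4")

```text
time_s: 30.97
tcp_pos: [0.6188, 0.0849, 0.0549]
tool_rot: [-180.0, -0.0, -30.1]
wrist_force: [0.0, -1.2, -1.4]
finger_gap: 0.0519
finger_force: 12.0
```

Call:
drive_tool(plan="2 -15.8 0 0 0 0.02 0.4;2 -15.8 0 0 0 0.02 0.4;2 -15.8 0 0 0 0.02 0.4;1.4 -11 0 0 0 0.018 0.4;0.6 -4.7 0 0 0 0.015 0.4")

```text
time_s: 31.38
tcp_pos: [0.6271, 0.0209, 0.0548]
tool_rot: [180.0, -0.1, -24.8]
wrist_force: [0.2, -0.1, 0.0]
finger_gap: 0.0518
finger_force: 12.0
```

```bash
python3 -c "
from h import *
shot('w10')"
```

```text
31.3833 [0.6271 0.0209 0.0548] [ 1.7999e+02 -8.0000e-02 -2.4840e+01] [ -4.    0.5  -0.3   1.3   0.3 -14.4]
```

View pics/w10.png

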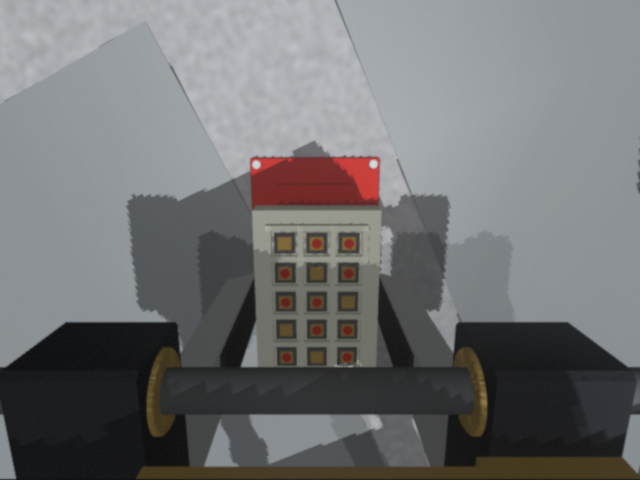

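The red base's front edge runs from (251,158) to (380,158). The white tray's front edge runs from (252,210) to (380,210) and is parallel to it.

```bash
python3 -c "
from h import *
edge('w10',(250.5,157.5),(380.5,158),.008,46)
edge('w10',(252,210),(380.5,210),.0647,38)
"
```

```text
w10 len 67.2 centre [637.2  17.9] yaw -25.1
w10 len 51.1 centre [628.3  21.4] yaw -24.9
```

Call:
drive_tool(plan="2 -1 -3 0 0 0 0.4;3.5 -1.5 -7 0 0 0 0.4;3.5 -1.5 -9 0 0 0 0.4;0 0 -6 0 0 0 0.4;0 0 -4 0 0 0 0.4")

```text
time_s: 31.85
tcp_pos: [0.6348, 0.0191, 0.0231]
tool_rot: [180.0, 0.1, -24.8]
wrist_force: [0.2, -0.4, -1.1]
finger_gap: 0.0519
finger_force: 12.0
```

Call:
drive_tool(plan="0 0 -2 0 0 0 0.4;0 0 0 0 0 0 0.4;0 0 0 0 0 0 0.4;0 0 0 0 0 0 0.4;0 0 0 0 0 0 0.4")

```text
time_s: 32.27
tcp_pos: [0.6358, 0.0185, 0.0233]
tool_rot: [-180.0, -0.0, -24.8]
wrist_force: [-0.1, -0.8, -1.2]
finger_gap: 0.0516
finger_force: 12.0
```

Call:
drive_tool(plan="0 -1 -3 0 0 0 0.4;0 0 -2.5 0 0 0 0.4;0 0 -1.5 0 0 0 0.4;0 0 -1 0 0 0 0.4;0 0 -1 0 0 0 0.4")

```text
time_s: 32.68
tcp_pos: [0.6354, 0.0175, 0.0137]
tool_rot: [180.0, 0.0, -24.8]
wrist_force: [-0.3, 0.3, -0.2]
finger_gap: 0.0521
finger_force: 12.0
```

Call:
drive_tool(plan="0 0 -1 0 0 0 0.4;0 0 -1 0 0 0 0.4;0 0 -0.5 0 0 0 0.4;0 0 -0.4 0 0 0 0.4;0 0 0 0 0 0 0.4")

```text
time_s: 33.1
tcp_pos: [0.6355, 0.0175, 0.0111]
tool_rot: [180.0, -0.0, -24.8]
wrist_force: [-0.2, -0.2, -0.4]
finger_gap: 0.0518
finger_force: 12.0
```

Call:
drive_tool(plan="0 0 -0.3 0 0 0 0.4;0 0 0 0 0 0 0.4;0 0 0 0 0 0 0.4;0 0 0 0 0 0 0.4;0 0 0 0 0 0 0.4")

```text
time_s: 33.52
tcp_pos: [0.6355, 0.0175, 0.0111]
tool_rot: [180.0, -0.0, -24.8]
wrist_force: [-2.1, -0.2, 5.0]
finger_gap: 0.0518
finger_force: 12.0
```

Call:
drive_tool(plan="0 0 0 0 0 0 0.1;0 0 0 0 0 0 0;0 0 0 0 0 0 -0.1;0 0 0 0 0 0 -0.3;0 0 0 0 0 0 -0.6")

```text
time_s: 33.93
tcp_pos: [0.6357, 0.0175, 0.0104]
tool_rot: [-180.0, -0.0, -24.8]
wrist_force: [-0.1, -0.1, -0.3]
finger_gap: 0.0619
finger_force: 0.0
```

Call:
drive_tool(plan="0 0 0 0 0 0 -1;0 0 4 0 0 0 -1;0 0 12 0 0 0 -1;0 0 20 0 0 0 -1;0 0 30 0 0 0 -1")

```text
time_s: 34.35
tcp_pos: [0.6334, 0.0176, 0.0748]
tool_rot: [179.9, 0.3, -24.8]
wrist_force: [0.3, -1.0, -0.2]
finger_gap: 0.0929
finger_force: 0.0
```

Call:
drive_tool(plan="-12.3 25.5 8 0 0 0.029 -1;-12.3 25.5 8 0 0 0.029 -1;-12.3 25.5 8 0 0 0.029 -1;-12.3 25.5 8 0 0 0.029 -1;-12.3 25.5 8 0 0 0.029 -1")

```text
time_s: 34.77
tcp_pos: [0.5734, 0.146, 0.1172]
tool_rot: [-180.0, -0.0, -16.5]
wrist_force: [-0.8, -0.0, 0.9]
finger_gap: 0.0937
finger_force: 0.0
```

Call:
drive_tool(plan="-12.3 25.5 8 0 0 0.029 -1;-12.3 25.5 8 0 0 0.029 -1;-12.3 25.5 8 0 0 0.029 -1;-12.3 25.5 8 0 0 0.029 -1;-12.3 25.5 8 0 0 0.029 -1")

```text
time_s: 35.18
tcp_pos: [0.5118, 0.2737, 0.1572]
tool_rot: [-180.0, -0.0, -8.1]
wrist_force: [-0.2, 0.8, -0.3]
finger_gap: 0.0941
finger_force: 0.0
```

Call:
drive_tool(plan="-12.3 25.5 8 0 0 0.029 -1;-12.3 25.5 8 0 0 0.029 -1;-12.3 25.5 8 0 0 0.029 -1;-12.3 25.5 8 0 0 0.029 -1;-12.3 25.5 8 0 0 0.029 -1")

```text
time_s: 35.6
tcp_pos: [0.4502, 0.4012, 0.1973]
tool_rot: [-180.0, -0.0, 0.2]
wrist_force: [0.7, -0.3, -0.1]
finger_gap: 0.0939
finger_force: 0.0
```

Call:
drive_tool(plan="0 0 0 0 0 0 -1;0 0 0 0 0 0 -1;0 0 0 0 0 0 -1;0 0 0 0 0 0 -1;0 0 0 0 0 0 -1")

```text
time_s: 36.02
tcp_pos: [0.4514, 0.3988, 0.1962]
tool_rot: [179.9, 0.0, 0.0]
wrist_force: [-0.8, 0.1, 0.6]
finger_gap: 0.094
finger_force: 0.0
```

```bash
python3 -c "
from h import *
shot('w11')
c=cam('wrist',np.load('pics/w11.npz'));s=tuple(int(v) for v in proj(c,[.495,.43,.011]));print(s)
meas('w11','red',s,.011,100)"
```

```text
36.0167 [0.4514 0.3988 0.1962] [1.7994e+02 4.0000e-02 0.0000e+00] [-0.1  0.1 -0.2  0.2 -0.1  0. ]
(280, 164)
w11 red [495.6 431.2  75.3  51.5  26.3] [232 110] [324 215]
```

Call:
drive_tool(plan="4.4 3.2 -15 0 0 0.046 -1;4.4 3.2 -15 0 0 0.046 -1;4.4 3.2 -15 0 0 0.046 -1;4.4 3.2 -15 0 0 0.046 -1;4.4 3.2 -15 0 0 0.046 -1")

```text
time_s: 36.48
tcp_pos: [0.4737, 0.4152, 0.1209]
tool_rot: [180.0, 0.0, 13.3]
wrist_force: [0.2, -0.3, 0.5]
finger_gap: 0.094
finger_force: 0.0
```

Call:
drive_tool(plan="4.4 3.2 -15 0 0 0.046 -1;4.4 3.2 -15 0 0 0.046 -1;4.4 3.2 -15 0 0 0.046 -1;4.4 3.2 -15 0 0 0.046 -1;4.4 3.2 -15 0 0 0.046 -1")

```text
time_s: 36.9
tcp_pos: [0.4957, 0.4312, 0.0458]
tool_rot: [180.0, 0.0, 26.5]
wrist_force: [-0.6, -0.3, 0.4]
finger_gap: 0.0942
finger_force: 0.0
```

Call:
drive_tool(plan="0 0 -10 0 0 0 -1;0 0 0 0 0 0 -1;0 0 0 0 0 0 -1;0 0 0 0 0 0 -1;0 0 0 0 0 0 -1")

```text
time_s: 37.32
tcp_pos: [0.4955, 0.4322, 0.0379]
tool_rot: [-180.0, -0.1, 26.4]
wrist_force: [-0.3, 0.2, -1.1]
finger_gap: 0.0941
finger_force: 0.0
```

Call:
drive_tool(plan="0 -1.2 -9 0 0 0 -1;0 0 -10 0 0 0 -1;0 0 -8 0 0 0 -1;0 0 -5 0 0 0 -1;0 0 -2.5 0 0 0 -1")

```text
time_s: 37.73
tcp_pos: [0.4941, 0.4302, 0.0006]
tool_rot: [180.0, 0.1, 26.5]
wrist_force: [0.4, -0.3, -0.7]
finger_gap: 0.0937
finger_force: 0.0
```

Call:
drive_tool(plan="0 0 0 0 0 0 -0.3;0 0 0 0 0 0 -0.2;0 0 0 0 0 0 -0.1;0 0 0 0 0 0 0;0 0 0 0 0 0 0.1")

```text
time_s: 38.15
tcp_pos: [0.4953, 0.431, 0.0026]
tool_rot: [-180.0, -0.0, 26.5]
wrist_force: [0.3, -0.5, -1.0]
finger_gap: 0.0643
finger_force: 0.0
```

Call:
drive_tool(plan="0 0 0 0 0 0 0.2;0 0 0 0 0 0 0.3;0 0 0 0 0 0 0.4;0 0 0 0 0 0 0.4;0 0 0 0 0 0 0.4")

```text
time_s: 38.57
tcp_pos: [0.4952, 0.4308, 0.0024]
tool_rot: [180.0, -0.0, 26.5]
wrist_force: [0.4, -0.9, 1.3]
finger_gap: 0.0518
finger_force: 12.0
```

Call:
drive_tool(plan="0 0 4 0 0 0 0.4;0 0 10 0 0 0 0.4;0 0 16 0 0 0 0.4;0 0 16 0 0 0 0.4;0 0 10 0 0 0 0.4")

```text
time_s: 38.98
tcp_pos: [0.4958, 0.4314, 0.0604]
tool_rot: [-180.0, -0.1, 26.5]
wrist_force: [1.1, 1.2, -0.9]
finger_gap: 0.0517
finger_force: 12.0
```

Call:
drive_tool(plan="2.2 -6.8 8 0 0 -0.045 0.4;5.1 -15.9 4 0 0 -0.045 0.4;7.3 -22.7 0 0 0 -0.045 0.4;7.3 -22.7 0 0 0 -0.045 0.4;7.3 -22.7 0 0 0 -0.045 0.4")

```text
time_s: 39.4
tcp_pos: [0.5243, 0.3381, 0.0703]
tool_rot: [180.0, 0.0, 13.4]
wrist_force: [0.6, 0.2, -0.3]
finger_gap: 0.0521
finger_force: 12.0
```

Call:
drive_tool(plan="7.3 -22.7 0 0 0 -0.045 0.4;7.3 -22.7 0 0 0 -0.045 0.4;7.3 -22.7 0 0 0 -0.045 0.4;7.3 -22.7 0 0 0 -0.045 0.4;7.3 -22.7 0 0 0 -0.045 0.4")

```text
time_s: 39.82
tcp_pos: [0.5607, 0.2242, 0.0702]
tool_rot: [180.0, 0.0, 0.5]
wrist_force: [0.6, -0.6, -0.2]
finger_gap: 0.0519
finger_force: 12.0
```

Call:
drive_tool(plan="7.3 -22.7 0 0 0 -0.045 0.4;7.3 -22.7 0 0 0 -0.045 0.4;7.3 -22.7 0 0 0 -0.045 0.4;7.3 -22.7 0 0 0 -0.045 0.4;7.3 -22.7 0 0 0 -0.045 0.4")

```text
time_s: 40.23
tcp_pos: [0.5969, 0.1107, 0.0701]
tool_rot: [180.0, 0.0, -12.4]
wrist_force: [-0.4, -0.3, -0.7]
finger_gap: 0.0517
finger_force: 12.0
```

Call:
drive_tool(plan="7.3 -22.7 0 0 0 -0.045 0.4;7.3 -22.7 0 0 0 -0.045 0.4;7.3 -22.7 0 0 0 -0.045 0.4;5.1 -15.9 0 0 0 -0.045 0.4;2.2 -6.8 0 0 0 -0.045 0.4")

```text
time_s: 40.65
tcp_pos: [0.6267, 0.0185, 0.0701]
tool_rot: [179.9, -0.0, -25.4]
wrist_force: [-1.4, 0.2, -1.2]
finger_gap: 0.0515
finger_force: 12.0
```

Call:
drive_tool(plan="0 0 0 0 0 0 0.4;0 0 0 0 0 0 0.4;0 0 0 0 0 0 0.4;0 0 0 0 0 0 0.4;0 0 0 0 0 0 0.4")

```text
time_s: 41.07
tcp_pos: [0.6261, 0.0229, 0.0702]
tool_rot: [180.0, 0.0, -25.0]
wrist_force: [-0.0, 0.6, -0.4]
finger_gap: 0.0519
finger_force: 12.0
```

```bash
python3 -c "
from h import *
shot('w12')"
```

```text
41.0667 [0.6261 0.0229 0.0702] [ 1.800e+02  1.000e-02 -2.503e+01] [ 0.2  0.2 -0.  -0.1  0.   0.1]
```

View pics/w12.png

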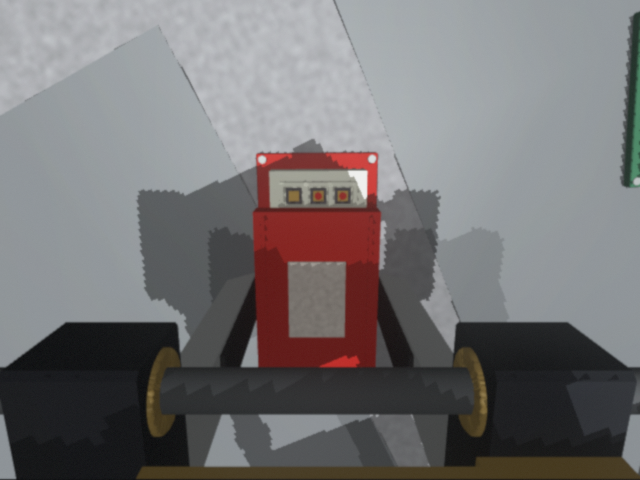

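The white tray is seated square, with its front edge near (269,170) to (368,170). The red cover's front edge runs from (254,210) to (380,210).

```bash
python3 -c "
from h import *
im=cv2.imread('pics/w12.png')[...,1].astype(int)
print(im[164:176,300],im[185,262:276],im[185,362:374],im[190,300],cv2.imread('pics/w12.png')[204:216,300,2])
edge('w12',(269.5,170.5),(368.5,170.5),.021,38)
edge('w12',(253.5,210.5),(380.5,210.5),.0788,38)
"
```

```text
[ 51  50  51  53  64  87 115 144 160 163 163 162] [ 47  46  47  46  47  49  68 112 151 160 161 163 161 161] [239 240 239 237 222 141  76  66  66  65  66  66] 74 [101 110 112 105  89  84  84  97 121 133 137 136]
w12 len 52.1 centre [636.4  17.6] yaw -25.1
w12 len 51.0 centre [626.7  23.3] yaw -25.1
```

Call:
drive_tool(plan="2.5 -1.5 -4 0 0 0 0.4;3.5 -2 -8 0 0 0 0.4;3.5 -2 -10 0 0 0 0.4;0 0 -9 0 0 0 0.4;0 0 -5 0 0 0 0.4")

```text
time_s: 41.53
tcp_pos: [0.635, 0.0166, 0.0319]
tool_rot: [179.9, 0.2, -25.1]
wrist_force: [0.2, 0.5, -1.0]
finger_gap: 0.0517
finger_force: 12.0
```

Call:
drive_tool(plan="0 0 0 0 0 0 0.4;0 0 0 0 0 0 0.4;0 0 0 0 0 0 0.4;0 0 0 0 0 0 0.4;0 0 0 0 0 0 0.4")

```text
time_s: 41.95
tcp_pos: [0.6363, 0.0167, 0.0347]
tool_rot: [-180.0, -0.1, -25.1]
wrist_force: [-1.2, 0.5, -1.2]
finger_gap: 0.0517
finger_force: 12.0
```

Call:
drive_tool(plan="0 0 -3 0 0 0 0.4;0 0 -2 0 0 0 0.4;0 0 -1.5 0 0 0 0.4;0 0 -1 0 0 0 0.4;0 0 -1 0 0 0 0.4")

```text
time_s: 42.37
tcp_pos: [0.6358, 0.0168, 0.0255]
tool_rot: [180.0, 0.0, -25.1]
wrist_force: [0.6, -0.1, 0.4]
finger_gap: 0.0521
finger_force: 12.0
```

Call:
drive_tool(plan="0 0 -1 0 0 0 0.4;0 0 -1 0 0 0 0.4;0 0 -0.5 0 0 0 0.4;0 0 0 0 0 0 0.4;0 0 0 0 0 0 0.4")

```text
time_s: 42.78
tcp_pos: [0.6359, 0.0167, 0.0234]
tool_rot: [180.0, -0.0, -25.1]
wrist_force: [-0.3, -1.3, 1.4]
finger_gap: 0.0516
finger_force: 12.0
```

Call:
drive_tool(plan="0 0 -0.2 0 0 0 0.4;0 0 0 0 0 0 0.4;0 0 0 0 0 0 0.1;0 0 0 0 0 0 0;0 0 0 0 0 0 -0.1")

```text
time_s: 43.2
tcp_pos: [0.636, 0.0167, 0.0234]
tool_rot: [180.0, -0.0, -25.1]
wrist_force: [-1.3, 0.1, 5.7]
finger_gap: 0.0517
finger_force: 12.0
```

Call:
drive_tool(plan="0 0 0 0 0 0 -0.3;0 0 0 0 0 0 -0.6;0 0 0 0 0 0 -1;0 0 0 0 0 0 -1;0 0 5 0 0 0 -1")

```text
time_s: 43.62
tcp_pos: [0.6351, 0.0168, 0.0269]
tool_rot: [179.9, 0.1, -25.1]
wrist_force: [-0.5, 0.1, 0.2]
finger_gap: 0.0821
finger_force: 0.0
```

Call:
drive_tool(plan="0 0 12 0 0 0 -1;-10 0 25 0 0 0 -1;-20 -8 30 0 0 0 -1;-25 -12 30 0 0 0 -1;-25 -15 30 0 0 0 -1")

```text
time_s: 44.03
tcp_pos: [0.5552, -0.018, 0.156]
tool_rot: [180.0, 0.0, -25.0]
wrist_force: [-0.3, -0.6, -1.1]
finger_gap: 0.0939
finger_force: 0.0
```

Call:
drive_tool(plan="0 -15 25 0 0 0 -1;0 -15 25 0 0 0 -1;0 -15 20 0 0 0 -1;0 0 0 0 0 0 -1;0 0 0 0 0 0 -1")

```text
time_s: 44.45
tcp_pos: [0.5565, -0.0636, 0.2258]
tool_rot: [-179.9, -0.1, -25.2]
wrist_force: [-0.1, -0.2, 0.3]
finger_gap: 0.0938
finger_force: 0.0
```

```bash
python3 -c "
from h import *
shot('w13')
for n in('scene','side'): cv2.imwrite(f'pics/{n}1.png',env.grab_frame(n)[:,:,::-1])
a=cv2.imread('pics/scene1.png')[130:350,80:400];b=cv2.imread('pics/side1.png')[150:300,220:440]
w=cv2.imread('pics/w13.png')[0:300]
b=cv2.resize(b,(320,218));p=np.hstack([a[:218],b]);cv2.imwrite('pics/fin.png',np.vstack([w,p]))"
```

```text
44.45 [ 0.5565 -0.0636  0.2258] [-1.7995e+02 -1.4000e-01 -2.5190e+01] [1.2 1.5 3.2 0.4 0.  0.2]
```

View pics/fin.png

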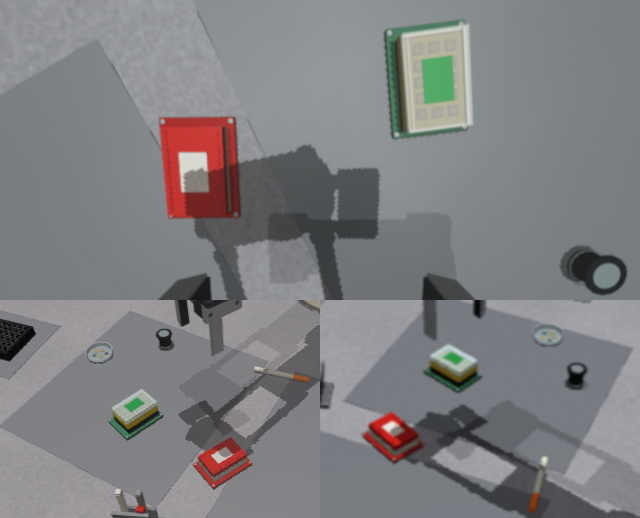

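Both stacks stand level and closed: green base, black, yellow and clear near (435,78), and red base, white and red cover near (195,170). No stray chips show, and the dish and loupe are still in place. I'll hand the job in.

```bash
python3 -c "
from rig import env
print(env.close_job())"
```

```text
the job is handed in; nothing more can be done
None
```

Both stacks are packed and closed as asked, and I handed the job in at about 45 s. All pieces looked seated and level in the last pictures, with the dish and loupe in place, but the hand-in gave no verdict.

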